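# Clamp the pressure cooker shut to the first slip of its screw

## Robot

A 6-joint arm with a two-finger parallel gripper is mounted at the origin on a cart in front of the work surface, level with it; the furniture and walls round the work are solid. World frame = base frame: x ahead of the robot, y to its left, z up, the work surface at z = 0. Lengths are in m, angles in rad, forces in N, time in s.
With the tool pointing down it reaches from about 0.3 to 0.775 m from the base axis. Payload 14.6 kg.
Tool frame: the origin (TCP) lies midway between the tips of the shut fingers; the grasp point (between the pads) lies 19 mm behind it; z points along the fingers, y is the line along which they close (so a half turn about z gives the same grasp; the last joint's range is limited). The gripper opens to 85 mm and grips with 20 to 120 N. Pads are 22 mm wide; open, the fingers measure 114 mm over their backs; the gripper's body (76 mm by 85 mm) begins 54 mm behind the grasp point. The pads swing forward as they close: fully open they stand 13 mm farther back than shut.
Start: joints at [-1.323, 0.3, 1.521, -0, 1.321, -0.067], TCP at [0.17, -0.523, 0.231] pointing down, gripper open.
Joint ranges: [-3.03, 3.03], [-0.79, 2.21], [0.23, 2.52], [-1.04, 4.18], [0, 3.07], [-2.55, 2.55]. Speed limits (rad/s): [2.22, 2.22, 2.57, 3.14, 3.14, 3.14].

## Interface

Orientations are given as a unit quaternion [x, y, z, w].
In Python, from rig import sensors, get_image, camera_model, order gives the robot as it stands.
- The arm moves only by the tool arm_command, never from a script. Its argument "moves" is a list of rows, each a list of 4 numbers: the shift along the world's x, y, z in m, then the turn about the world's z in degrees. In form: [[tx, ty, tz, twist], ...]. A call has 1 to 8 rows; each row is the pose to reach, as a shift and turn from the pose commanded when the call began; what a row does not reach only later rows make up. A row lasts 1/10 s, in which the tool goes at most 50 mm and 8.59 degrees, less where a joint would pass 70% of its speed; a pose out of reach is approached as far as the arm can. A call with a gripper value outside its range is refused whole. "hand" is the opening, from 0 (shut) to 1 (fully open), set as the call begins (left out, the last holds). The fingers move at their own pace and stop on an object; "force" is the grip in N (left out, the last holds). Time passes only in rows, so rows that repeat a pose let the fingers close. It gives the time, the measured TCP pose, the force, the opening and the grip force at its end, in the units of the state.
- sensors.sense(): the state, without advancing time (a new reading comes with each control period).
- get_image(name): name is "scene" or "top" or "wrist"; returns the picture (420x560x3 uint8, blue, green, red); there is no depth.
- camera_model(name): a dict with "fx", "fy", "cx", "cy" (pixels), "view" (4x4, takes a point from world to camera coordinates). Camera axes: x right, y up, looking along -z (the intrinsics and any distortion apply to the point x, -y, -z); pixel columns grow to the right and rows downward; lengths in m; the calibration is good to about 2 mm. A picture is of the moment at which its call begins: read the wrist's pose just before it. camera_model takes no time and is no camera call; for the wrist camera it gives the pose at the moment of the call.
- order.job_done(): hands the job in; it is judged then, once.
The state is a dict: "t": time; "joints": joint angles; "joint_velocities": joint speeds; "effort": joint torques, N m; "tool_pos": TCP position; "tool_rot": TCP orientation; "ft_force": force on the tool from outside, world axes, zero at the start; "ft_torque": the same for the moment, N m; "width": finger opening in m; "grasp_force": force on a finger pad.
Only numpy, scipy, OpenCV 4.12 (cv2) and the standard library are available. Lean on these libraries where they do the work, as an engineer would, in place of code of your own. Each camera call takes 0.05 s, during which the arm holds its last target. There are 200 camera calls.

## Task

Close the pressure cooker: swing its open bridge bar round over the lid until it is fully home in the keeper hook, then tighten the black thumbscrew on it clockwise until its slip clutch gives for the first time. You can tell by the white-marked end of the wing running visibly ahead of the pointer on the ring below; stop then, before it has slipped 45 degrees, let go, and leave the spice jar beside the cooker where it stands.

Things in the scene. Friction and masses are not known exactly. Their poses are not given: they have to be found in the camera images.
- pressure_pot: Pressure cooker: round aluminium pot with a steel lid, 190 mm across, fixed to the worktop; origin under its centre, z up, y from the bridge's pivot post to the keeper hook. Black side handles reach out to x = -117 and +117 mm, up to 77 mm high; a black valve cap on the lid at x = 62, y = 35 mm is 110 mm high.
- lid_centre (a point): Top centre of the cooker's lid, 112 mm above the worktop; axes as the cooker's. The axis of the thumbscrew stands over it when the bridge is home.
- pivot (a point): Top of the upright post (26 mm cap, 137 mm above the worktop) about whose axis the bridge bar swings; on the cooker's rim, 108 mm from the lid's centre.
- keeper (a point): Keeper hook on the rim across from the pivot, 108 mm from the lid's centre: where the bar's far end lies when home, 125 mm above the worktop. The steel hook has its upright on the cooker's +x side (the stop) and a lip over the bar, whose top is 144 mm above the worktop.
- bridge_tip (a point): Far end of the bridge bar, on its centre line, 216 mm from the pivot axis and 125 mm above the worktop; on keeper when the bridge is home. The bar is steel, 22 mm wide, 119 to 131 mm above the worktop, with the thumbscrew at its middle, 108 mm from the pivot axis.
- bridge (a joint): Swing of the bridge bar, rad: 0 is home against the keeper's stop; it grows anticlockwise seen from above as the bar stands open toward the cooker's -x side (up to 1.3). Stiff: moves at 0.35 N m, about 3 N at the thumbscrew, and stays where it is left. The thumbscrew can serve as the handle to swing it.
- knob: Wing of the thumbscrew: black upright bar 70 mm long (its x axis), 14 mm thick (y), 40 mm high, flat sides to pinch. Turns about z (upright, does not rise or sink). Origin on the screw's axis at grip height, 180 mm above the worktop; wing from 23 mm below it to 17 mm above. White mark on top and end face of the +x end. Clockwise from above tightens.
- knob_mark (a point): Point of the wing 30 mm from the axis toward its white-marked end, at grip height. A drag clutch joins wing and ring: they turn together (drag 0.04 N m) until the screw is tight; then the ring stands still and the wing slips on it at a steady 0.30 N m, without springing back. Slipped clockwise by angle a, this point lies at y = -30 sin(a) mm in collar.
- collar: Ring under the wing: aluminium disc 68 mm across, turning with the screw; origin on the axis at its underside, 142 mm above the worktop, z up, x toward its pointer. Its top is at 149 mm. How far the screw is from tight at the start differs every time (a quarter to over half a turn) and cannot be seen; loosening it has more than half a turn of room.
- pointer (a point): Outer part of the dark pointer rib on the ring's top, 40 mm from the axis; the rib ends 47 mm from the axis, top 151 mm above the worktop. At the start the wing's white-marked end stands over it. Keep fingertips 3 mm or more above the rib, so that they do not pinch the ring.
- spice_jar_2: Spice jar with a screw lid, 45 mm across, 100 mm high, loose bystander left of the cooker; origin under its centre.

How it is judged:
On the way, in this order (a step that is already met when the one before it is completed fails the run):
1. the bridge bar is fully home in the keeper hook (value of joint bridge below 0.04 rad), for 0.2 s.
2. the screw is tight and its clutch has slipped clockwise (by at least 7 degrees) (value of joint bridge below 0.04 rad and y of knob_mark in the frame of collar below -0.0036 m), for 0.1 s.
At the end, for the whole second after the job is handed in: The bridge is home (within 0.04 rad of its stop), the clutch has slipped clockwise by at least 7 degrees (mark 3.6 mm or more past the pointer) and never by 45 degrees, and the wing is at rest (all of step 2 and angular speed of knob below 0.2 rad/s); the robot touches nothing.
It fails at once if the clutch is slipped by more than 45 degrees, either way (angle between the x axis of knob and the x axis of collar, either way round above 0.79 rad).
It fails at once if the spice jar is shifted by more than 40 mm (distance of spice_jar_2 from where it was at the start of the episode above 0.04 m).
It also fails if it takes over 67 s, if anything falls off the work surface, if the arm or the gripper's body presses on something with over 40 N, if the wrist force passes 120 N, or if a joint passes its speed limit or range.

## Working session

There is one attempt and no reset: what is moved stays moved. The work goes in short steps, Python scripts to look and compute and a tool call to move; the robot and the scene stay as the last step left them, time stands still between calls to the robot, and variables do not carry over. Pictures are saved under pics/ and viewed, at most 10 in all, crops included, and the job is handed in when it is done.

Besides the shell and the picture viewer there is one more tool, called as name([rows], argument=value, ...), one row to a line, values as JSON. arm_command: Moves the arm, as the interface text tells. Its arguments: {"type":"object","properties":{"moves":{"type":"array","items":{"type":"array","items":{"type":"number"}}},"hand":{"type":"number"},"force":{"type":"number"}},"required":["moves"]}

```bash
mkdir -p pics; cat > h.py <<'E'
import numpy as np, cv2
from rig import sensors, get_image, camera_model, order
def ray(m,u,v):
    V=np.array(m["view"]); R=V[:3,:3]; c=-R.T@V[:3,3]
    d=R.T@np.array([(u-m["cx"])/m["fx"],-(v-m["cy"])/m["fy"],-1.]); return c,d
def onz(m,u,v,z):
    c,d=ray(m,u,v); return c+d*(z-c[2])/d[2]
def proj(m,p):
    V=np.array(m["view"]); q=V[:3,:3]@np.array(p)+V[:3,3]
    return np.array([m["cx"]+m["fx"]*q[0]/-q[2], m["cy"]+m["fy"]*q[1]/q[2]])
E
python3 - <<'E'
from h import *
a=get_image("scene");b=get_image("top")
cv2.imwrite("pics/s0.png",a);cv2.imwrite("pics/t0.png",b)
for n in("scene","top"): m=camera_model(n);print({k:(np.round(v,3).tolist()) for k,v in m.items()})
print(sensors.sense())
E
```

```text
{'fx': 461.294, 'fy': 461.294, 'cx': 283.295, 'cy': 205.184, 'view': [[-0.637, -0.771, -0.001, 0.682], [0.553, -0.458, 0.696, -0.22], [-0.537, 0.442, 0.718, -0.852], [0.0, 0.0, 0.0, 1.0]]}
{'fx': 393.882, 'fy': 393.882, 'cx': 280.692, 'cy': 209.23, 'view': [[0.001, -1.0, -0.005, 0.41], [0.983, -0.0, 0.182, -0.575], [-0.182, -0.005, 0.983, -0.873], [0.0, 0.0, 0.0, 1.0]]}
{'t': 0.1, 'joints': array([-1.32259472e+00,  3.00411787e-01,  1.52150453e+00, -1.39412305e-05,
        1.32066886e+00, -6.65942821e-02]), 'joint_velocities': array([ 0.00103011, -0.00064795, -0.00269772,  0.00056846, -0.00010132,
       -0.00021077]), 'effort': array([ 1.69452593e-03, -5.44376349e+01, -3.62370622e+01, -5.84400914e-05,
        2.98789484e-03,  6.15947719e-07]), 'tool_pos': array([ 0.17024105, -0.52278309,  0.23078623]), 'tool_rot': array([ 9.87638103e-01,  1.56750536e-01, -5.17252555e-05, -4.93602199e-04]), 'ft_force': array([-0.33433652, -0.24616732,  0.07538071]), 'ft_torque': array([0.00293272, 0.02480376, 0.00583792]), 'grasp_force': 0.0, 'width': 0.08535896902099332}
```

View pics/t0.png

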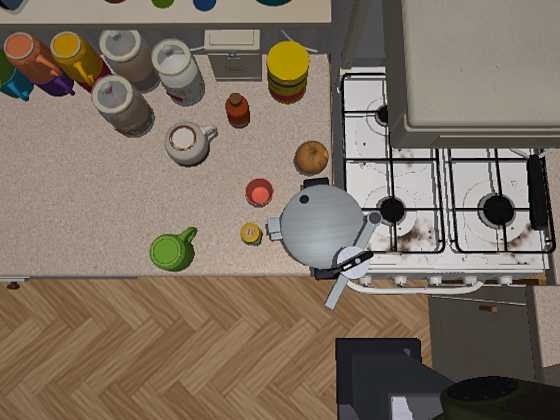

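View pics/s0.png

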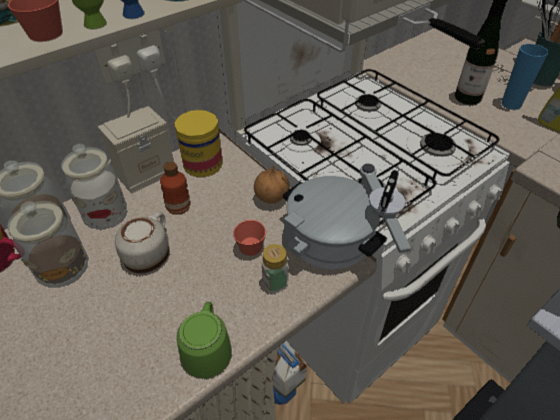

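The top view shows the pivot cap near (375,218), the keeper near (275,229), the wing near (355,262) and the bar tip near (331,307). The jar is at (251,234). I'll zoom in to measure.

```bash
python3 - <<'E'
from h import *
b=cv2.imread("pics/t0.png");a=cv2.imread("pics/s0.png")
c=cv2.resize(b[170:315,255:395],None,fx=4,fy=4,interpolation=cv2.INTER_CUBIC)
cv2.imwrite("pics/t0c.png",c)
m=camera_model("top")
for n,u,v,z in[("piv",375,218,.137),("keep",275,229,.135),("wing",355,262,.197),("tip",331,307,.131),("lid",321,226,.11),("jar",251,234,.1)]: print(n,onz(m,u,v,z).round(3))
E
```

```text
piv [0.54  0.209 0.137]
keep [0.517 0.421 0.135]
wing [0.444 0.265 0.197]
tip [0.356 0.306 0.131]
lid [0.527 0.321 0.11 ]
jar [0.51  0.475 0.1  ]
```

View pics/t0c.png

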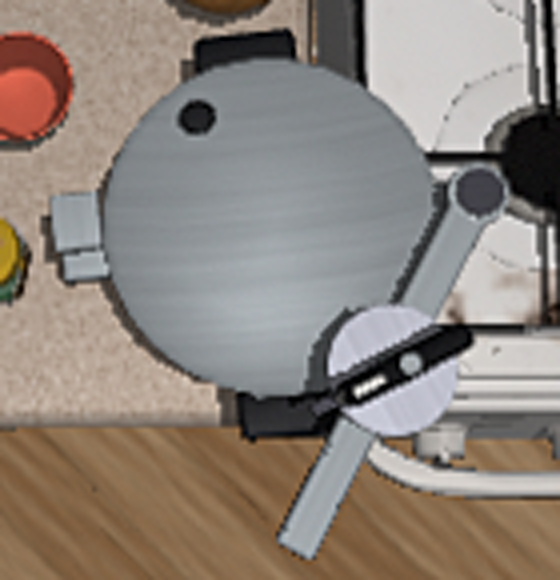

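```bash
python3 - <<'E'
from h import *
m=camera_model("top")
f=lambda u,v,z:onz(m,255+u/4-.375,170+v/4-.375,z)
piv=f(479,190,.137);k=f(411,363,.197);tip=f(297,548,.131);lid=f(270,228,.112)
w1=f(472,337,.197);w2=f(334,397,.197);mk=f(368,385,.197);val=f(197,117,.11);pt=f(322,403,.151)
for n in "piv k tip lid w1 w2 mk val pt".split(): print(n,globals()[n].round(4))
h=lambda p:np.hypot(*p[:2])
print("piv-k",h(piv-k),"piv-tip",h(piv-tip),"piv-lid",h(piv-lid),"wing",h(w1-w2),"mk",h(mk-k),"pt",h(pt-k),"val-lid",h(val-lid))
an=lambda d:np.degrees(np.arctan2(d[1],d[0]))
print("bar",an(k-piv),an(tip-piv),"home",an(lid-piv),"wing",an(w2-w1),an(mk-k),"pt",an(pt-k))
print("val ang-> cooker y", an(val-lid)+90-np.degrees(np.arctan2(35,62)))
# onion circle? scene view check
ms=camera_model("scene")
print("scene proj",proj(ms,piv),proj(ms,k),proj(ms,tip))
print("tool",camera_model("wrist")["view"])
E
```

```text
piv [0.5419 0.21   0.137 ]
k [0.4474 0.2605 0.197 ]
tip [0.3565 0.31   0.131 ]
lid [0.5251 0.3189 0.112 ]
w1 [0.4599 0.2306 0.197 ]
w2 [0.4311 0.2982 0.197 ]
mk [0.4368 0.2816 0.197 ]
val [0.5874 0.3579 0.11  ]
pt [0.4296 0.298  0.151 ]
piv-k 0.10722605667794238 piv-tip 0.21073604746099173 piv-lid 0.1101865040370778 wing 0.07346020256600688 mk 0.023568431670641078 pt 0.04143704711053461 val-lid 0.07356505001486696
bar 151.86577950059822 151.66690993092033 home 98.80137998958347 wing 113.07450306808964 116.56420555450148 pt 115.43927086274546
val ang-> cooker y 92.63661558302276
scene proj [368.1172282 166.7071926] [391.57564287 179.95869069] [405.94891732 246.72828225]
tool [[ 3.09466775e-01 -9.50910148e-01 -4.53208538e-04 -5.50629170e-01]
 [ 9.13128407e-01  2.97303926e-01 -2.78938862e-01  3.60885113e-02]
 [ 2.65380535e-01  8.59084723e-02  9.60308756e-01 -3.78342718e-01]
 [ 0.00000000e+00  0.00000000e+00  0.00000000e+00  1.00000000e+00]]
```

arm_command([
  [0.23, 0.373, 0.03, 50],
  [0.23, 0.373, 0.03, 50],
  [0.23, 0.373, 0.03, 50],
  [0.23, 0.373, 0.03, 50],
  [0.23, 0.373, 0.03, 50],
  [0.23, 0.373, 0.03, 50],
  [0.23, 0.373, 0.03, 50],
  [0.23, 0.373, 0.03, 50],
], hand=1)

```text
t: 0.9
tool_pos: [0.3803, -0.1813, 0.2588]
tool_rot: [0.829, 0.56, 0.0, 0.0]
ft_force: [0.4, -1.3, 0.0]
width: 0.0854
grasp_force: 0.0
```

arm_command([
  [0.06, 0.42, 0.0, 46],
  [0.06, 0.42, 0.0, 46],
  [0.06, 0.42, 0.0, 46],
  [0.06, 0.42, 0.0, 46],
  [0.06, 0.42, 0.0, 46],
  [0.06, 0.42, 0.0, 46],
  [0.06, 0.42, 0.0, 46],
  [0.06, 0.42, 0.0, 46],
])

```text
t: 1.7
tool_pos: [0.436, 0.2149, 0.2585]
tool_rot: [0.544, 0.839, -0.0, 0.0]
ft_force: [0.8, -1.8, 0.2]
width: 0.0853
grasp_force: 0.0
```

arm_command([
  [0, 0, 0, 0],
  [0, 0, 0, 0],
  [0, 0, 0, 0],
  [0, 0, 0, 0],
])

```text
t: 2.1
tool_pos: [0.4364, 0.2117, 0.2588]
tool_rot: [0.545, 0.838, 0.0, 0.0]
ft_force: [-0.1, -0.8, 0.3]
width: 0.0854
grasp_force: 0.0
```

```bash
python3 - <<'E'
from h import *
s=sensors.sense();m=camera_model("wrist");w=get_image("wrist")
cv2.imwrite("pics/w1.png",w);np.save("w1.npy",m,allow_pickle=True)
print(s["tool_pos"],2*np.degrees(np.arctan2(s["tool_rot"][1],s["tool_rot"][0])),s["joints"].round(3),s["ft_force"],s["ft_torque"])
for n,p in [("k",[.4474,.2605,.197]),("ptr",[.4296,.298,.151])]: print(n,proj(m,p))
E
```

```text
[0.43640532 0.21167074 0.25875251] 113.94601983923192 [ 0.376  0.132  1.66  -0.     1.349 -0.042] [-0.14915614 -0.81802209  0.32884081] [-0.03418465  0.00958094  0.06091585]
k [332.4815119  161.75603217]
ptr [324.14514806  93.32275913]
```

View pics/w1.png

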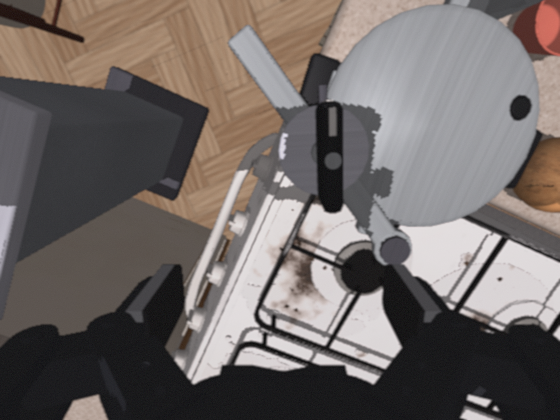

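The wrist view has the screw dot at (333,160), within 2 px of the prediction. The wing runs from (329,103) to (333,210), and the pivot cap is at (396,250).

```bash
python3 - <<'E'
from h import *
m=np.load("w1.npy",allow_pickle=True).item()
g=cv2.imread("pics/w1.png")
k=onz(m,333,160,.197);a=onz(m,329,103,.197);c=onz(m,396,250,.137)
hsv=g.max(2); 
mask=(hsv<45).astype(np.uint8); mask[:95]=0;mask[215:]=0;mask[:,:310]=0;mask[:,350:]=0
mask[:, :]=mask
ys,xs=np.nonzero(mask[170:205]);p=[onz(m,xs[ys==r].mean(),170+r,.197)[:2] for r in range(5,30) if (ys==r).any()]
ys2,xs2=np.nonzero(mask[108:145])
vx=cv2.fitLine(np.float32([q for q in p]),cv2.DIST_HUBER,0,.01,.01).ravel()
print(k,a,c,np.degrees(np.arctan2(*(a-k)[1::-1])),np.degrees(np.arctan2(vx[1],vx[0])), np.linalg.norm((k-c)[:2]),np.linalg.norm(a-k))
r=cv2.minAreaRect(np.argwhere(mask)[:,::-1].astype(np.float32));bx=cv2.boxPoints(r);print(r);q=[onz(m,*b,.197)[:2] for b in bx];
for i in range(2):d=q[i+1]-q[i];print(np.linalg.norm(d),np.degrees(np.arctan2(d[1],d[0])))
E
```

```text
[0.44721459 0.26158471 0.197     ] [0.43044816 0.29025345 0.197     ] [0.54163739 0.21062955 0.137     ] 120.32050986117159 -65.24417 0.10729442123404363 0.03321159604090313
((326.0, 156.5), (109.0, 32.0), 90.0)
0.01852244618837188 23.937030723547544
0.06594525509980219 -63.24790155669712
```

arm_command([
  [0.011, 0.0495, 0, 1.5],
  [0.011, 0.0495, 0, 1.5],
  [0.011, 0.0495, -0.04, 1.5],
  [0.011, 0.0495, -0.08, 1.5],
  [0.011, 0.0495, -0.096, 1.5],
  [0.011, 0.0495, -0.096, 1.5],
  [0.011, 0.0495, -0.096, 1.5],
  [0.011, 0.0495, -0.096, 1.5],
])

```text
t: 2.95
tool_pos: [0.448, 0.2622, 0.1642]
tool_rot: [0.534, 0.846, 0.001, 0.001]
ft_force: [0.6, 0.3, 0.1]
width: 0.0855
grasp_force: 0.0
```

arm_command([
  [0, 0, 0, 0],
  [0, 0, 0, 0],
  [0, 0, 0, 0],
  [0, 0, 0, 0],
  [0, 0, 0, 0],
  [0, 0, 0, 0],
  [0, 0, 0, 0],
  [0, 0, 0, 0],
], hand=0, force=40)

```text
t: 3.75
tool_pos: [0.4472, 0.2622, 0.1627]
tool_rot: [0.533, 0.846, -0.0, -0.0]
ft_force: [-3.5, 0.3, 3.5]
width: 0.0133
grasp_force: 44.0
```

arm_command([
  [0.0048, 0.0081, 0, -5],
  [0.0104, 0.0157, 0, -10],
  [0.0166, 0.0228, 0, -15],
  [0.0233, 0.0294, 0, -20],
  [0.0307, 0.0353, 0, -25],
  [0.0385, 0.0405, 0, -30],
  [0.0467, 0.0451, 0, -35],
  [0.0553, 0.0489, 0, -40],
])

```text
t: 4.55
tool_pos: [0.5029, 0.311, 0.1627]
tool_rot: [0.792, 0.611, -0.0, 0.0]
ft_force: [-3.2, -4.5, 5.1]
width: 0.0134
grasp_force: 44.3
```

```bash
python3 - <<'E'
from h import *
b=get_image("top");s=sensors.sense();print(s)
cv2.imwrite("pics/t2.png",cv2.resize(b[170:315,255:395],None,fx=4,fy=4,interpolation=cv2.INTER_CUBIC))
E
```

```text
{'t': 4.6, 'joints': array([ 4.91806473e-01,  4.54352591e-01,  1.47373876e+00, -5.20056340e-04,
        1.21296342e+00,  7.53576539e-01]), 'joint_velocities': array([-1.46978069e-05, -2.16154849e-02,  3.41648157e-02,  2.60129688e-03,
       -2.44222477e-02, -1.68311508e-01]), 'effort': array([  1.87973835, -61.25885725, -31.73000336,   0.35458365,
        -0.21112461,  -1.4440231 ]), 'tool_pos': array([0.50393933, 0.31135148, 0.16273673]), 'tool_rot': array([7.93288956e-01, 6.08845218e-01, 2.25931250e-04, 2.83930521e-04]), 'ft_force': array([ 0.91933425, -1.12509707,  3.02122416]), 'ft_torque': array([-0.23746694,  0.03759773, -0.04295614]), 'grasp_force': 44.034937620162964, 'width': 0.013604497487950104}
```

View pics/t2.png

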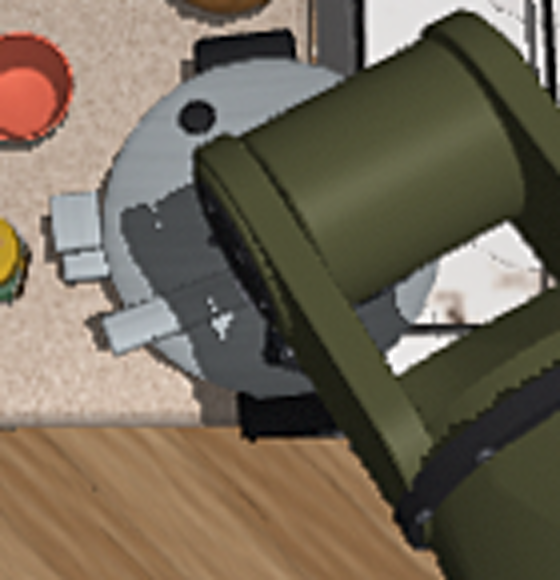

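The bar follows the wing. Its tip is near crop (110,335), heading under the keeper lip at (85,265).

arm_command([
  [0.0035, 0.0013, 0, -2],
  [0.0071, 0.0025, 0, -4],
  [0.0108, 0.0035, 0, -6],
  [0.0144, 0.0045, 0, -8],
  [0.0181, 0.0053, 0, -10],
  [0.0218, 0.006, 0, -12],
  [0.0237, 0.0063, 0, -13],
  [0.0237, 0.0063, 0, -13],
])

```text
t: 5.4
tool_pos: [0.5265, 0.3172, 0.1627]
tool_rot: [0.855, 0.519, 0.0, 0.0]
ft_force: [-1.1, -3.7, 3.6]
width: 0.0135
grasp_force: 44.3
```

arm_command([
  [0.002, 0.0003, 0, -1],
  [0.0037, 0.0006, 0, -2],
  [0.0037, 0.0006, 0, -2],
])

```text
t: 5.7
tool_pos: [0.5299, 0.3177, 0.1627]
tool_rot: [0.864, 0.504, -0.0, 0.0]
ft_force: [-3.8, -6.2, 6.1]
width: 0.013
grasp_force: 44.5
```

arm_command([
  [0.002, 0.0003, 0, -1],
  [0.0037, 0.0004, 0, -2],
  [0.0037, 0.0004, 0, -2],
])

```text
t: 6.0
tool_pos: [0.5311, 0.318, 0.1625]
tool_rot: [0.872, 0.489, -0.004, -0.001]
ft_force: [-26.9, -10.2, 14.8]
width: 0.0137
grasp_force: 45.9
```

The bar met the stop, with the reaction rising to 27 N. I'll unload it, release, rise, and turn the hand +180° so the full tightening fits in one grip.

arm_command([
  [0, 0, 0, 0],
  [-0.003, 0, 0, 0],
  [-0.003, 0, 0, 0],
])

```text
t: 6.3
tool_pos: [0.5302, 0.3179, 0.1626]
tool_rot: [0.872, 0.489, -0.001, 0.0]
ft_force: [-7.7, -7.6, 7.4]
width: 0.0137
grasp_force: 44.6
```

arm_command([
  [0, 0, 0, 0],
  [0, 0, 0, 0],
  [0, 0, 0, 0],
  [0, 0, 0.03, 0],
  [0, 0, 0.07, 8],
  [0, 0, 0.09, 16],
  [0, 0, 0.09, 24],
  [0, 0, 0.09, 32],
], hand=1)

```text
t: 7.1
tool_pos: [0.5309, 0.3186, 0.2532]
tool_rot: [0.702, 0.712, 0.001, 0.0]
ft_force: [1.0, 0.8, -0.6]
width: 0.0852
grasp_force: 0.0
```

arm_command([
  [0, 0, 0, 8.5],
  [0, 0, 0, 17],
  [0, 0, 0, 25.5],
  [0, 0, 0, 34],
  [0, 0, 0, 42.5],
  [0, 0, 0, 51],
  [0, 0, 0, 59.5],
  [0, 0, 0, 68],
])

```text
t: 7.9
tool_pos: [0.5308, 0.3185, 0.2524]
tool_rot: [0.183, 0.983, 0.0, -0.0]
ft_force: [-0.2, 0.4, -0.6]
width: 0.0856
grasp_force: 0.0
```

arm_command([
  [0, 0, 0, 8.5],
  [0, 0, 0, 17],
  [0, 0, 0, 25.5],
  [0, 0, 0, 34],
  [0, 0, 0, 42.5],
  [0, 0, 0, 51],
  [0, 0, 0, 59.5],
  [0, 0, 0, 68],
])

```text
t: 8.7
tool_pos: [0.5307, 0.3185, 0.2524]
tool_rot: [-0.398, 0.917, 0.0, 0.0]
ft_force: [0.4, 1.4, -0.1]
width: 0.0853
grasp_force: 0.0
```

arm_command([
  [0, -0.03, 0, 8.5],
  [0, -0.05, 0, 12],
  [0, -0.05, 0, 12],
  [0, -0.05, 0, 12],
])

```text
t: 9.1
tool_pos: [0.5308, 0.2686, 0.2527]
tool_rot: [-0.488, 0.873, 0.0, 0.0]
ft_force: [0.3, 0.3, -0.2]
width: 0.0856
grasp_force: 0.0
```

```bash
python3 - <<'E'
from h import *
s=sensors.sense();m=camera_model("wrist");w=get_image("wrist")
cv2.imwrite("pics/w2.png",w);np.save("w2.npy",m,allow_pickle=True)
print(s["tool_pos"],2*np.degrees(np.arctan2(s["tool_rot"][1],s["tool_rot"][0])),s["joints"].round(3),s["ft_force"],s["ft_torque"],s["t"])
for n,p in [("k",[.5305,.318,.197]),("piv",[.5418,.2105,.137])]: print(n,proj(m,p))
E
```

```text
[0.53084998 0.26858192 0.25270021] 238.41985269827077 [ 0.407  0.386  1.356  0.     1.399 -2.184] [ 0.27205172  0.3083324  -0.2156143 ] [0.02062154 0.03356505 0.05059846] 9.1
k [323.70093573 289.92302881]
piv [231.65775612 148.89819043]
```

View pics/w2.png

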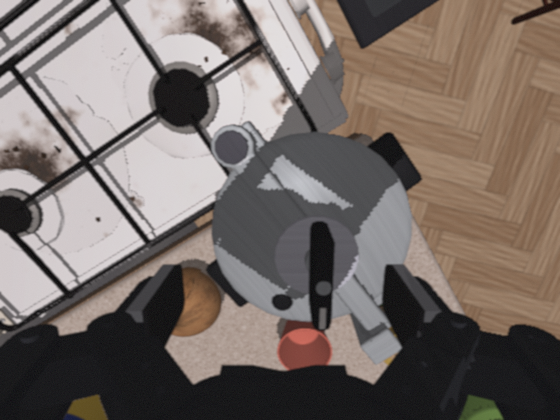

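The wrist view shows the bar lying in the keeper at (380,345), the screw dot at (323,288) as predicted, and the wing aligned with the hand. Now re-grip.

arm_command([
  [0, 0.05, 0, 0],
  [0, 0.05, 0, 0],
  [0, 0.05, -0.03, 0],
  [0, 0.05, -0.06, 0],
  [0, 0.05, -0.09, 0],
  [0, 0.05, -0.09, 0],
  [0, 0.05, -0.09, 0],
  [0, 0.05, -0.09, 0],
])

```text
t: 9.95
tool_pos: [0.5313, 0.319, 0.1646]
tool_rot: [-0.489, 0.872, -0.0, 0.001]
ft_force: [-0.7, 0.0, 1.2]
width: 0.0853
grasp_force: 0.0
```

arm_command([
  [0, 0, 0, 0],
  [0, 0, 0, 0],
  [0, 0, 0, 0],
  [0, 0, 0, 0],
  [0, 0, 0, 0],
  [0, 0, 0, 0],
  [0, 0, 0, 0],
  [0, 0, 0, 0],
], hand=0, force=40)

```text
t: 10.75
tool_pos: [0.5306, 0.3186, 0.1628]
tool_rot: [-0.489, 0.872, 0.0, 0.0]
ft_force: [-2.3, -0.0, 3.2]
width: 0.0136
grasp_force: 43.1
```

```bash
cat > st.py <<'E'
from h import *
s=sensors.sense();print(s["t"],s["tool_pos"].round(4),"psi",round(2*np.degrees(np.arctan2(s["tool_rot"][1],s["tool_rot"][0]))%360,2),"j6",s["joints"][5].round(3),s["ft_force"].round(1),"T",s["ft_torque"].round(3),"eff6",s["effort"][5].round(3))
E
python3 st.py
```

```text
10.75 [0.5306 0.3186 0.1628] psi 238.54 j6 -2.111 [-2.3 -0.   3.2] T [ 0.127  0.546 -0.052] eff6 -0.018
```

arm_command([
  [0, 0, 0, -8],
  [0, 0, 0, -16],
  [0, 0, 0, -24],
  [0, 0, 0, -32],
  [0, 0, 0, -40],
  [0, 0, 0, -48],
  [0, 0, 0, -56],
  [0, 0, 0, -64],
])

```text
t: 11.55
tool_pos: [0.531, 0.3176, 0.1628]
tool_rot: [0.051, 0.999, -0.001, 0.0]
ft_force: [-0.5, -5.8, 4.7]
width: 0.0134
grasp_force: 43.2
```

```bash
python3 st.py
```

```text
11.55 [0.531  0.3176 0.1628] psi 174.19 j6 -0.989 [-0.5 -5.8  4.7] T [-1.051  0.198  0.094] eff6 -2.871
```

arm_command([
  [0, 0, 0, -3],
  [0, 0, 0, -6],
  [0, 0, 0, -9],
  [0, 0, 0, -12],
])

```text
t: 11.95
tool_pos: [0.531, 0.3174, 0.1628]
tool_rot: [0.153, 0.988, -0.001, 0.0]
ft_force: [-1.4, -7.5, 4.5]
width: 0.0137
grasp_force: 43.3
```

```bash
python3 st.py
```

```text
11.95 [0.531  0.3174 0.1628] psi 162.39 j6 -0.783 [-1.4 -7.5  4.5] T [-1.269  0.269  0.04 ] eff6 -1.046
```

arm_command([
  [0, 0, 0, -2],
  [0, 0, 0, -4],
  [0, 0, 0, -6],
  [0, 0, 0, -8],
])

```text
t: 12.35
tool_pos: [0.531, 0.3173, 0.1628]
tool_rot: [0.221, 0.975, -0.001, 0.0]
ft_force: [-1.7, -7.6, 5.4]
width: 0.0134
grasp_force: 43.4
```

```bash
python3 st.py
```

```text
12.35 [0.531  0.3173 0.1628] psi 154.43 j6 -0.644 [-1.7 -7.6  5.4] T [-1.322  0.37   0.043] eff6 -0.68
```

arm_command([
  [0, 0, 0, -2],
  [0, 0, 0, -4],
  [0, 0, 0, -6],
  [0, 0, 0, -8],
])

```text
t: 12.75
tool_pos: [0.5309, 0.3172, 0.1628]
tool_rot: [0.289, 0.957, -0.001, 0.0]
ft_force: [-1.8, -7.7, 5.1]
width: 0.0136
grasp_force: 43.4
```

```bash
python3 st.py
```

```text
12.75 [0.5309 0.3172 0.1628] psi 146.42 j6 -0.504 [-1.8 -7.7  5.1] T [-1.481  0.462  0.061] eff6 -0.679
```

arm_command([
  [0, -0.001, 0, -2],
  [0, -0.001, 0, -4],
  [0, -0.001, 0, -6],
  [0, -0.001, 0, -8],
  [0, -0.001, 0, -10],
])

```text
t: 13.25
tool_pos: [0.5308, 0.3168, 0.1628]
tool_rot: [0.371, 0.929, -0.0, 0.0]
ft_force: [-2.7, -4.2, 4.3]
width: 0.0138
grasp_force: 43.3
```

```bash
python3 st.py
```

```text
13.25 [0.5308 0.3168 0.1628] psi 136.44 j6 -0.331 [-2.7 -4.2  4.3] T [-0.721  0.497  0.05 ] eff6 -0.684
```

arm_command([
  [0, 0, 0, -2],
  [0, 0, 0, -4],
  [0, 0, 0, -6],
  [0, 0, 0, -8],
  [0, 0, 0, -10],
])

```text
t: 13.75
tool_pos: [0.5307, 0.3168, 0.1627]
tool_rot: [0.451, 0.893, -0.001, 0.0]
ft_force: [-4.7, -4.2, 5.3]
width: 0.0134
grasp_force: 43.4
```

```bash
python3 st.py
```

```text
13.75 [0.5307 0.3168 0.1627] psi 126.44 j6 -0.156 [-4.7 -4.2  5.3] T [-0.85   0.677  0.06 ] eff6 -0.682
```

arm_command([
  [0, 0, 0, -2],
  [0, 0, 0, -4],
  [0, 0, 0, -6],
  [0, 0, 0, -8],
  [0, 0, 0, -10],
])

```text
t: 14.25
tool_pos: [0.5305, 0.3167, 0.1627]
tool_rot: [0.527, 0.85, -0.001, 0.0]
ft_force: [-4.9, -5.7, 6.0]
width: 0.0133
grasp_force: 43.5
```

```bash
python3 st.py
```

```text
14.25 [0.5305 0.3167 0.1627] psi 116.46 j6 0.018 [-4.9 -5.7  6. ] T [-0.956  0.922  0.293] eff6 -0.392
```

arm_command([
  [0, 0, 0, -2],
  [0, 0, 0, -4],
  [0, 0, 0, -6],
  [0, 0, 0, -8],
  [0, 0, 0, -10],
])

```text
t: 14.75
tool_pos: [0.5304, 0.3167, 0.1627]
tool_rot: [0.599, 0.801, -0.001, 0.0]
ft_force: [-6.6, -6.1, 5.1]
width: 0.0127
grasp_force: 43.6
```

```bash
python3 st.py
```

```text
14.75 [0.5304 0.3167 0.1627] psi 106.47 j6 0.192 [-6.6 -6.1  5.1] T [-1.072  1.097  0.306] eff6 -0.421
```

Tz jumped to 0.30 N m, so the clutch has slipped about 10–20°. I'll add a small margin, let go, and look.

arm_command([
  [0, 0, 0, -2],
  [0, 0, 0, -4],
  [0, 0, 0, -5],
  [0, 0, 0, -5],
])

```text
t: 15.15
tool_pos: [0.5303, 0.3166, 0.1627]
tool_rot: [0.633, 0.774, -0.001, 0.0]
ft_force: [-7.1, -5.8, 7.0]
width: 0.0132
grasp_force: 43.6
```

arm_command([
  [0, 0, 0, 0],
  [0, 0, 0, 0],
  [0, 0, 0, 0],
  [0, 0, 0, 0],
  [0, 0, 0.03, 0],
  [0, 0, 0.06, 0],
  [0, -0.02, 0.09, 0],
  [0, -0.05, 0.09, 0],
], hand=1)

```text
t: 15.95
tool_pos: [0.5315, 0.2682, 0.2568]
tool_rot: [0.632, 0.775, 0.003, 0.002]
ft_force: [1.1, -0.9, -0.2]
width: 0.0856
grasp_force: 0.0
```

arm_command([
  [-0.03, -0.03, 0, 0],
  [-0.03, -0.03, 0, 0],
  [-0.03, -0.03, 0, 0],
])

```text
t: 16.25
tool_pos: [0.5008, 0.2372, 0.2532]
tool_rot: [0.633, 0.774, 0.001, 0.0]
ft_force: [-0.1, 0.2, -0.2]
width: 0.0858
grasp_force: 0.0
```

```bash
python3 - <<'E'
from h import *
s=sensors.sense();m=camera_model("wrist");w=get_image("wrist")
cv2.imwrite("pics/w3full.png",w);np.save("w3.npy",m,allow_pickle=True)
k=proj(m,[.5303,.3175,.16]);u,v=int(np.clip(k[0],80,479)),int(np.clip(k[1],80,339));print(k,u,v,s["tool_pos"],s["ft_force"])
cv2.imwrite("pics/w3.png",cv2.resize(w[v-80:v+80,u-80:u+80],None,fx=3.5,fy=3.5,interpolation=cv2.INTER_CUBIC))
E
```

```text
[349.84821523 106.24376253] 349 106 [0.50076179 0.23719599 0.25322794] [-0.09042793  0.21508101 -0.23138329]
```

View pics/w3.png

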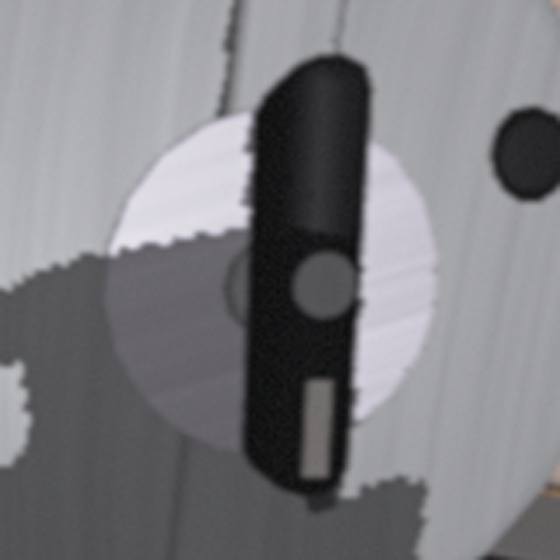

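The white mark is at the lower end (318,428). The pointer tip pokes out at (320,500), nearly hidden under the wing. I'll measure the angle between them.

```bash
python3 - <<'E'
from h import *
m=np.load("w3.npy",allow_pickle=True).item()
f=lambda u,v,z:onz(m,269+u/3.5-.36,26+v/3.5-.36,z)
k=f(326,286,.197);mk=f(318,428,.197);w=f(341,75,.197);p=f(320,503,.151)
rc=f(271,280,.149)
an=lambda d:np.degrees(np.arctan2(d[1],d[0]))
for c in(k,np.array([.5303,.3168,0]),rc):
  print(c.round(4),"mark",an(mk-k),"ptr",an(p-c),np.linalg.norm((p-c)[:2]))
for d in (0,10,16,25,35):
  th=np.radians(281.5+d);print(d,[((proj(m,[.5303+r*np.cos(th),.3168+r*np.sin(th),.151])-[269,26]+.36)*3.5).round() for r in(.034,.047)])
E
```

```text
[0.5302 0.3164 0.197 ] mark -78.12361101279805 ptr -62.956444248981505 0.04476502936854358
[0.5303 0.3168 0.    ] mark -78.12361101279805 ptr -63.292333208566816 0.04505077932974339
[0.5296 0.3179 0.149 ] mark -78.12361101279805 ptr -63.1833013585991 0.04633823093230666
0 [array([266., 458.]), array([263., 520.])]
10 [array([295., 455.]), array([302., 516.])]
16 [array([312., 451.]), array([325., 511.])]
25 [array([336., 442.]), array([359., 499.])]
35 [array([362., 428.]), array([394., 479.])]
```

The slip is about 15° clockwise, the bridge is home, the hand is clear, and the jar was not approached. Handing in.

```bash
python3 -c "
from rig import order;print(order.job_done())"
```

```text
the job is handed in; nothing more can be done
None
```

I closed the cooker and handed the job in: the bridge is home against the keeper's stop, the thumbscrew is tight with its clutch slipped about 15° clockwise, the gripper is clear, and I kept away from the spice jar; no verdict came back.

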